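Push the sample rack home and lock it with the two-stage lever

TASK

Push the tube rack all the way into the dock until it meets the back wall, then slide the locking lever past its first detent to its second stop, so that its bolt stands across the front of the rack, and move clear. Only push, with the fingertips or the outside of the fingers: do not lift the rack or any tube, and leave the other things on the bench where they are.

Things in the scene. Friction and masses are not known exactly. Their poses are not given: they have to be found in the camera images.
- dock: Fixed rack dock. Origin: centre of the loading bay, on the bench top; x along the bay from its open mouth (-x, robot's side) to its back wall, z up. Floor 6 mm thick, x -140 to +75; inner side faces at y +-29, walls 34 tall, from x -97; back wall face at x +65. Behind it a reader module, x +75 to +145, 150 wide, 65 tall. Lever housing beside the mouth: x -95 to -51, y -135 to -35, 34 mm tall.
- lever (a joint): Slide of the locking lever, m: 0 open, 0.030 first detent, 0.060 second stop (hard end, also a detent). It slides along the dock's +y, towards the bay, and drives a flat bolt through the bay's side wall: not yet past the wall at the first detent, 27 mm into the bay at the second stop. A sprung detent pulls it to the nearest of the three; each hump, midway, takes up to 10 N, then it snaps on.
- lever_knob (a point): Centre of the black ball knob, 26 mm across, on the upright 10 mm stalk of the locking lever; 84 mm above the bench, 50 mm above the housing. In the dock's frame at x -73 and y -112 mm (open) to -52 mm (second stop). Push it from its -y side, over the housing.
- rack: White tube rack, loose in the bay, 125 long (x), 50 wide, 55 mm tall, 0.2 to 0.5 kg, two rows of five square holes 45 mm deep. Origin: centre of its underside; x along the bay like the dock's. It starts 30 to 60 mm short of home, where the bolt would strike its side. Home, its far end touches the back wall: origin at x +2.5 mm of the dock; 4 mm play on either side.
- rack_front (a point): Centre of the rack's front end face (its -x end, towards the mouth), 27.5 mm above the rack's underside and 33.5 mm above the bench. Home it is at x -60 mm of the dock; the bolt then passes 5 mm in front of it.
- tube0_center (a point): Centre of a capped sample tube (12 mm across, 62 mm long, cap 15 mm across) standing loose in the rack: nearest the mouth, left row (left = +y). Its top is 72 mm above the rack's underside.
- tube1_center (a point): Centre of a capped sample tube (12 mm across, 62 mm long, cap 15 mm across) standing loose in the rack: second place, right row (left = +y). Its top is 72 mm above the rack's underside.
- tube2_center (a point): Centre of a capped sample tube (12 mm across, 62 mm long, cap 15 mm across) standing loose in the rack: fourth place, left row (left = +y). Its top is 72 mm above the rack's underside.
- tube3_center (a point): Centre of a capped sample tube (12 mm across, 62 mm long, cap 15 mm across) standing loose in the rack: far end, right row (left = +y). Its top is 72 mm above the rack's underside.
- dropper: Bystander: small white dropper bottle, 26 across, 62 tall, on the bench beside the dock behind the lever housing; origin under its base.
- pipette: Bystander: hand pipette lying on the bench along the dock's +y side, 245 long, 24 tall; origin under its middle, tip to its +x.
- reagent: Bystander: white reagent bottle 64 across, 130 tall; origin under its base.
- jar: Bystander: amber glass jar 52 across, 70 tall; origin under its base.
- timer: Bystander: flat bench timer 70 x 70 x 22; origin under its centre.
- slidebox: Bystander: flat box for glass slides 100 x 85 x 32; origin under its centre.
- beaker: Bystander: clear plastic beaker 68 across, 85 tall; origin under its base.
Mind the look-alikes: they are no part of the job. Leave any purple look-alike of the rack alone.

How it is judged:
By the outcome, as a careful person would: the job done as asked, in the order asked, and still so for the second after the job is handed in, with the robot touching nothing.
It also fails if it takes over 42 s, if anything falls off the work surface, if the arm or the gripper's body presses on something with over 40 N, if the wrist force passes 120 N, or if a joint passes its speed limit or range.

ROBOT

A 7-joint arm with a two-finger parallel gripper is mounted at the origin on the work surface. World frame = base frame: x ahead of the robot, y to its left, z up, the work surface at z = 0. Lengths are in m, angles in rad, forces in N, time in s.
With the tool pointing down it reaches from about 0.4 to 0.875 m from the base axis. Payload 6.5 kg.
Tool frame: the origin (TCP) lies at the very end of the fingers, on their centre line; the grasp point (between the pads) lies 19 mm behind it; z points along the fingers, y is the line along which they close (so a half turn about z gives the same grasp; the last joint's range is limited). The gripper opens to 88 mm and grips with 3 to 60 N. Pads are 18 mm wide; open, the fingers measure 123 mm over their backs; the gripper's body (75 mm by 187 mm) begins 45 mm behind the grasp point.
Start: joints at [-1.322, 0.536, -0.004, 1.538, 0.003, 1.067, -0.071], TCP at [0.201, 0.618, 0.239] pointing down, gripper open.
Joint ranges: [-2.7, 2.7], [-0.37, 2.16], [-1.27, 1.26], [0.24, 2.4], [-1.31, 4.45], [0.19, 1.91], [-2.76, 2.76]. Speed limits (rad/s): [2.39, 2.39, 3.14, 3.14, 3.14, 3.14, 3.14].

INTERFACE

Orientations are given as a unit quaternion [w, x, y, z].
In Python, from bench import r gives the robot as it stands.
- The arm moves only by the tool move_arm, never from a script. Its argument "increments" is a list of rows, each a list of 7 numbers: the gripper command: -1 is fully open, 1 is shut, values between are in proportion, then the shift along the tool's x, y, z in m, then the turn, a rotation vector about the tool's x, y, z in degrees. A call has exactly 10 rows; each row shifts and turns the commanded pose from where the row before left it, along the tool's axes as they then stand; what a row does not reach is not made up. A row lasts 1/12 s, in which the tool goes at most 41.7 mm and 7.16 degrees, less where a joint would pass 70% of its speed; a pose out of reach is approached as far as the arm can. A call with a gripper value outside its range is refused whole. The fingers move at their own pace and stop on an object; "squeeze" is the grip in N (left out, the last holds). Time passes only in rows, so rows that do not move let the fingers close, or fill a call up. It gives the time, the measured TCP pose, the force, the opening and the grip force at its end, in the units of the state.
- r.read_state(): the state, without advancing time (a new reading comes with each control period).
- r.camera(name): name is "side" or "top"; returns a dict with "img" (420x560x3 uint8, red, green, blue), "z_map" (420x560 float32, m along the optical axis (not along the pixel's ray), 0 where there is no reading), "fx", "fy", "cx", "cy" (pixels), "dist" ([k1, k2, p1, p2, k3] as OpenCV has them; the pictures are not rectified), "R" (3x3) and "t" (3): a world point X has camera coordinates R X + t. Camera axes: x right, y down, z forward; pixel columns grow to the right and rows downward; lengths in m; the calibration is good to about 2 mm. A picture is of the moment at which its call begins.
- r.job_done(): hands the job in; it is judged then, once.
Trained networks look in a picture, given as the dict that the camera call returned (one of the last four; its "shot" number tells which), for a name from the list of things; names that differ only in an ending like _2 or _b are one class to them, and where a whole thing is asked for, a point or a joint stands for the part that bears it (a point fixed in the world has none). Each returns a list of dicts, best first, with "score" (0 to 1); they miss things now and then, are a little off and sometimes report something else, mostly with a low value. They report only what shows in the picture. A call takes as long as a camera call. They do not tell look-alikes from the thing itself.
- r.spot_in(picture, target): "position" ([x, y, z] in m, in the coordinates of the camera as it stood for that picture, good to about 4 mm: the middle of the surface that is visible of it).
- r.outline_of(picture, target): "region" (420x560 bool, what is visible of it).
- r.spot_point(picture, target): "position" ([x, y, z] in m, in the coordinates of the camera as it stood for that picture, good to about 4 mm: a listed point, or the origin of a listed thing).
The state is a dict: "t": time; "joint_pos": joint angles; "qvel": joint speeds; "joint_torque": joint torques, N m; "tcp_pos": TCP position; "tool_rot": TCP orientation; "ft_force": force on the tool from outside, world axes, zero at the start; "moment": the same for the moment, N m; "gripper_width": finger opening in m; "finger_force": force on a finger pad.
Only numpy, scipy, OpenCV 4.12 (cv2) and the standard library are available. Lean on these libraries where they do the work, as an engineer would, in place of code of your own. Each camera call takes 0.05 s, during which the arm holds its last target. There are 200 camera calls.

## Working session

There is one attempt and no reset: what is moved stays moved. The work goes in short steps, Python scripts to look and compute and a tool call to move; the robot and the scene stay as the last step left them, time stands still between calls to the robot, and variables do not carry over. Pictures are saved under pics/ and viewed, at most 10 in all, crops included, and the job is handed in when it is done.

Besides the shell and the picture viewer there is one more tool, called after "Request:" in YAML: its name, and indented under it one key for each argument. move_arm: Moves the arm, as the interface text tells. Its arguments: {"type":"object","properties":{"increments":{"type":"array","items":{"type":"array","items":{"type":"number"}}},"squeeze":{"type":"number"}},"required":["increments"]}

```bash
mkdir -p pics; cat > h.py <<'E'
import numpy as np, cv2
from bench import r
def w(c,p): return np.array(c["R"]).T@(np.array(p)-np.array(c["t"]))
def save(c,n): cv2.imwrite("pics/"+n+".png",c["img"][:,:,::-1])
E
python3 - <<'E'
from h import *
for n in ["top","side"]:
    c=r.camera(n); save(c,n+"1")
    for t in ["lever_knob","rack_front","rack","dock","tube0_center","tube1_center","tube2_center","tube3_center","dropper"]:
        for d in r.spot_point(c,t)[:2]: print(n,t,round(d["score"],2),w(c,d["position"]).round(3))
s=r.read_state();print(s["t"],s["tcp_pos"],s["tool_rot"])
E
```

```text
top lever_knob 0.66 [ 0.523 -0.176  0.087]
top rack_front 0.74 [ 0.531 -0.049  0.049]
top rack_front 0.67 [ 0.382 -0.173  0.027]
top rack 0.84 [ 0.69  -0.219 -0.002]
top rack 0.78 [ 0.52  -0.066  0.005]
top dock 0.55 [ 0.573 -0.055 -0.001]
top tube0_center 0.49 [0.537 0.434 0.002]
top tube0_center 0.48 [ 0.473 -0.064  0.042]
top tube1_center 0.6 [ 0.493 -0.08   0.045]
top tube2_center 0.58 [0.518 0.04  0.   ]
top tube2_center 0.4 [ 0.531 -0.048  0.05 ]
top tube3_center 0.37 [ 0.565 -0.063  0.046]
top dropper 0.67 [ 0.565 -0.066  0.043]
top dropper 0.48 [ 0.59  -0.151 -0.   ]
side lever_knob 0.72 [ 0.525 -0.183  0.086]
side rack_front 0.96 [ 0.66  -0.172  0.029]
side rack_front 0.78 [ 0.457 -0.081  0.036]
side rack 0.96 [ 0.518 -0.066  0.009]
side rack 0.9 [ 0.69  -0.225 -0.   ]
side dock 0.61 [ 0.576 -0.059  0.003]
side tube0_center 0.55 [ 0.471 -0.063  0.052]
side tube1_center 0.54 [ 0.497 -0.079  0.046]
side tube2_center 0.55 [ 0.539 -0.049  0.047]
side tube3_center 0.43 [ 0.565 -0.067  0.047]
side tube3_center 0.34 [0.414 0.337 0.003]
side dropper 0.65 [ 0.588 -0.154 -0.002]
side dropper 0.48 [ 0.496 -0.082  0.046]
1.0 [0.20123613 0.6180647  0.23871462] [1.70171570e-05 1.56709760e-01 9.87644699e-01 1.03887000e-05]
```

```bash
python3 -c "
import cv2,numpy as np
" ; ls pics
```

```text
side1.png
top1.png
```

View pics/top1.png

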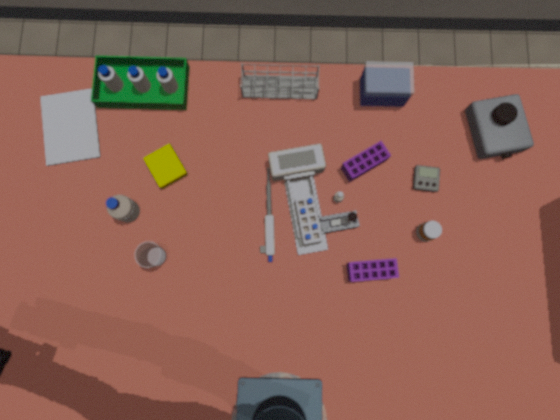

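View pics/side1.png

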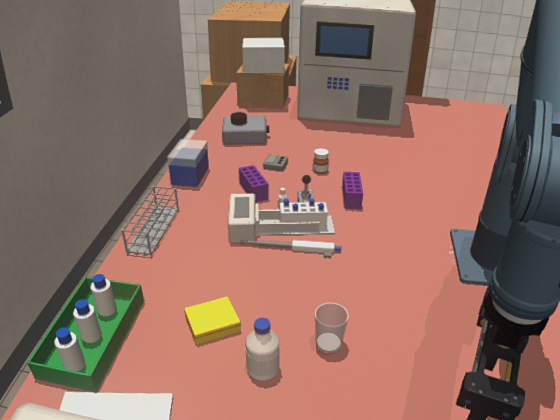

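The top view shows the dock from its mouth at about (315,250) to the reader at (298,160). The knob is at (352,217), and the purple look-alikes are at (366,160) and (373,270). The side view agrees. Next I'll refine the dock pose from the depth data.

```bash
cat >> h.py <<'E'
def cloud(c):
    v,u=np.mgrid[0:420,0:560]; K=np.array([[c["fx"],0,c["cx"]],[0,c["fy"],c["cy"]],[0,0,1.]])
    p=cv2.undistortPoints(np.stack([u,v],-1).reshape(-1,1,2).astype(np.float32),K,np.array(c["dist"])).reshape(-1,2)
    z=c["z_map"].reshape(-1); P=np.c_[p*z[:,None],z][z>0]
    return (P-np.array(c["t"]))@np.array(c["R"])
E
python3 - <<'E'
from h import *
for n in ["top","side"]:
    c=r.camera(n); P=cloud(c)
    a=np.radians(10); R=np.array([[np.cos(a),-np.sin(a)],[np.sin(a),np.cos(a)]])
    L=(P[:,:2]-[.575,-.057])@R
    m=(L[:,0]>.065)&(L[:,0]<.17)&(abs(L[:,1])<.1)&(P[:,2]>.058)&(P[:,2]<.072)
    print(n,"reader",m.sum(),cv2.minAreaRect(P[m,:2].astype(np.float32)), "z",P[m,2].mean())
    m=(abs(L[:,0]+.073)<.03)&(abs(L[:,1]+.112)<.03)&(P[:,2]>.075)&(P[:,2]<.11)
    print("knob",m.sum(),P[m].mean(0),P[m].min(0),P[m].max(0))
    m=(abs(L[:,0]+.06)<.09)&(abs(L[:,1])<.03)&(P[:,2]>.052)&(P[:,2]<.068)
    print("rack",m.sum(),cv2.minAreaRect(P[m,:2].astype(np.float32)))
    m=(abs(L[:,0]+.073)<.05)&(abs(L[:,1]+.085)<.075)&(P[:,2]>.029)&(P[:,2]<.039)
    print("housing",m.sum(),cv2.minAreaRect(P[m,:2].astype(np.float32)))
E
```

```text
top reader 1357 ((0.6780182123184204, -0.03074626624584198), (0.072273388504982, 0.14925797283649445), 11.80327033996582) z 0.06512683072241685
knob 80 [ 0.52177556 -0.17542143  0.09216922] [ 0.51079101 -0.18744739  0.08341674] [ 0.5342917  -0.16384683  0.09824767]
rack 620 ((0.5172119140625, -0.06459233164787292), (0.1254805624485016, 0.05035081505775452), 11.84890365600586)
housing 330 ((0.5160965919494629, -0.13988205790519714), (0.09594716131687164, 0.12259466201066971), 9.77769660949707)
side reader 813 ((0.6822916865348816, -0.028932474553585052), (0.06731176376342773, 0.15319493412971497), 11.552751541137695) z 0.06481500903553815
knob 61 [ 0.52692676 -0.17132804  0.08845696] [ 0.51494149 -0.18406161  0.07580067] [ 0.53768692 -0.16474126  0.09733099]
rack 505 ((0.5213232040405273, -0.06402497738599777), (0.1248847171664238, 0.057226117700338364), 12.282134056091309)
housing 117 ((0.525165319442749, -0.16451914608478546), (0.0443071648478508, 0.07771500945091248), 12.567063331604004)
```

Request:
move_arm:
  increments:
    - [1,-0.028,-0.0245,0,0,0,0]
    - [1,-0.028,-0.0245,0,0,0,0]
    - [1,-0.028,-0.0245,0,0,0,0]
    - [1,-0.028,-0.0245,0,0,0,0]
    - [1,-0.028,-0.0245,0,0,0,0]
    - [1,-0.028,-0.0245,0,0,0,0]
    - [1,-0.028,-0.0245,0,0,0,0]
    - [1,-0.028,-0.0245,0,0,0,0]
    - [1,-0.028,-0.0245,0,0,0,0]
    - [1,-0.028,-0.0245,0,0,0,0]
  squeeze: 10

```text
t: 1.93
tcp_pos: [0.3924, 0.2968, 0.239]
tool_rot: [0.0, 0.157, 0.988, 0.0]
ft_force: [-0.1, 0.8, 0.1]
gripper_width: 0.0237
finger_force: 0.0
```

Request:
move_arm:
  increments:
    - [1,0,0,0,0,0,6.015]
    - [1,0,0,0,0,0,6.015]
    - [1,0,0,0,0,0,6.015]
    - [1,0,0,0,0,0,6.015]
    - [1,0,0,0,0,0,6.015]
    - [1,0,0,0,0,0,6.015]
    - [1,0,0,0,0,0,6.015]
    - [1,0,0,0,0,0,6.015]
    - [1,0,0,0,0,0,6.015]
    - [1,0,0,0,0,0,6.015]

```text
t: 2.77
tcp_pos: [0.3917, 0.2985, 0.2389]
tool_rot: [0.0, 0.633, 0.774, 0.0]
ft_force: [0.1, 0.2, -0.8]
gripper_width: -0.0001
finger_force: 0.0
```

Request:
move_arm:
  increments:
    - [1,-0.038,-0.0045,0,0,0,0]
    - [1,-0.038,-0.0045,0,0,0,0]
    - [1,-0.038,-0.0045,0,0,0,0]
    - [1,-0.038,-0.0045,0,0,0,0]
    - [1,-0.038,-0.0045,0,0,0,0]
    - [1,-0.038,-0.0045,0,0,0,0]
    - [1,-0.038,-0.0045,0,0,0,0]
    - [1,-0.038,-0.0045,0,0,0,0]
    - [1,-0.038,-0.0045,0,0,0,0]
    - [1,-0.038,-0.0045,0,0,0,0]

```text
t: 3.6
tcp_pos: [0.4254, -0.0845, 0.2391]
tool_rot: [0.0, 0.63, 0.776, 0.001]
ft_force: [1.6, 0.5, -0.8]
gripper_width: 0.0005
finger_force: 0.0
```

Request:
move_arm:
  increments:
    - [1,0,0,0.015,0,0,0]
    - [1,0,0,0.015,0,0,0]
    - [1,0,0,0.015,0,0,0]
    - [1,0,0,0.015,0,0,0]
    - [1,0,0,0.015,0,0,0]
    - [1,0,0,0.015,0,0,0]
    - [1,0,0,0.015,0,0,0]
    - [1,0,0,0.015,0,0,0]
    - [1,0,0,0.015,0,0,0]
    - [1,0,0,0,0,0,0]

```text
t: 4.43
tcp_pos: [0.4241, -0.0825, 0.102]
tool_rot: [-0.001, 0.63, 0.776, -0.001]
ft_force: [-0.2, -0.6, 0.4]
gripper_width: 0.0004
finger_force: 0.0
```

```bash
python3 - <<'E'
from h import *
s=r.read_state();print(s["tcp_pos"],s["tool_rot"],s["ft_force"])
c=r.camera("side"); cv2.imwrite("pics/side2.png",cv2.resize(c["img"][130:290,180:400,::-1],None,fx=3,fy=3))
E
```

```text
[ 0.42409647 -0.08252168  0.10196825] [-0.00132734  0.63048749  0.77619755 -0.0010626 ] [-0.22572042 -0.56993547  0.40809021]
```

View pics/side2.png

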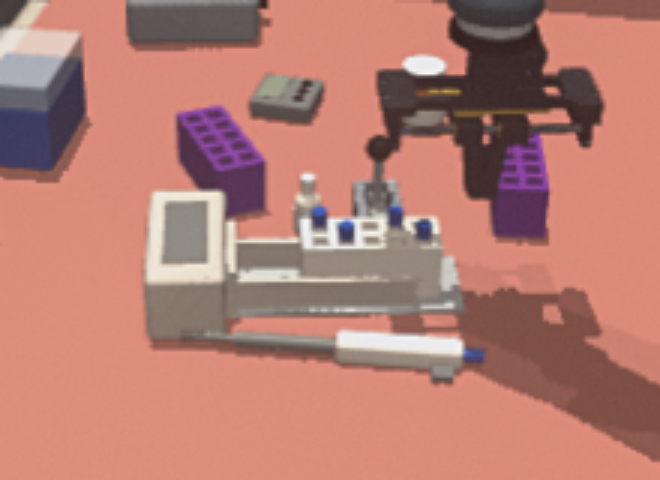

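The closed fingers hang just outside the mouth, at about (485,190) in the crop, in line with the rack. The rack and its four tubes are undisturbed. Next: go down, then push.

Request:
move_arm:
  increments:
    - [1,0,0,0.01,0,0,0]
    - [1,0,0,0.01,0,0,0]
    - [1,0,0,0.01,0,0,0]
    - [1,0,0,0.01,0,0,0]
    - [1,0,0,0.01,0,0,0]
    - [1,0,0,0.01,0,0,0]
    - [1,0,0,0.008,0,0,0]
    - [1,0,0,0,0,0,0]
    - [1,0,0,0,0,0,0]
    - [1,0,0,0,0,0,0]

```text
t: 5.32
tcp_pos: [0.4255, -0.0829, 0.0358]
tool_rot: [0.0, 0.631, 0.776, 0.0]
ft_force: [0.8, 0.3, 0.2]
gripper_width: 0.0008
finger_force: 0.0
```

Request:
move_arm:
  increments:
    - [1,0,0.004,0,0,0,0]
    - [1,0,0.004,0,0,0,0]
    - [1,0,0.004,0,0,0,0]
    - [1,0,0.004,0,0,0,0]
    - [1,0,0.004,0,0,0,0]
    - [1,0,0.004,0,0,0,0]
    - [1,0,0.004,0,0,0,0]
    - [1,0,0.004,0,0,0,0]
    - [1,0,0.004,0,0,0,0]
    - [1,0,0.004,0,0,0,0]

```text
t: 6.15
tcp_pos: [0.465, -0.0745, 0.0357]
tool_rot: [0.0, 0.631, 0.776, -0.0]
ft_force: [-3.2, -0.2, 2.2]
gripper_width: 0.0005
finger_force: 1.4
```

```bash
python3 - <<'E'
from h import *
s=r.read_state();print(s["tcp_pos"],s["ft_force"])
c=r.camera("side"); cv2.imwrite("pics/side3.png",cv2.resize(c["img"][130:290,180:400,::-1],None,fx=3,fy=3))
E
```

```text
[ 0.46497124 -0.07448413  0.03568371] [-3.24442464 -0.24032438  2.17946852]
```

View pics/side3.png

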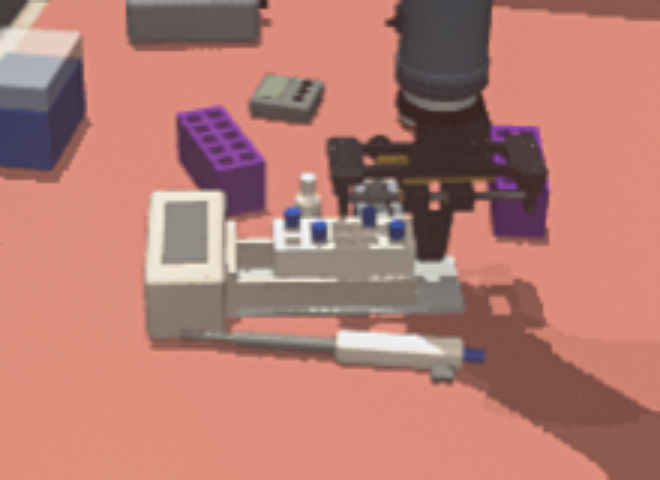

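The rack is moving straight into the bay (front edge from about x=440 to 413 in the crop), and the body clears the tubes. I'll keep pushing.

Request:
move_arm:
  increments:
    - [1,0,0.003,0,0,0,0]
    - [1,0,0.003,0,0,0,0]
    - [1,0,0.003,0,0,0,0]
    - [1,0,0.003,0,0,0,0]
    - [1,0,0.003,0,0,0,0]
    - [1,0,0.003,0,0,0,0]
    - [1,0,0.003,0,0,0,0]
    - [1,0,0.003,0,0,0,0]
    - [1,0,0.002,0,0,0,0]
    - [1,0,0.002,0,0,0,0]

```text
t: 7.03
tcp_pos: [0.4922, -0.0688, 0.0357]
tool_rot: [0.0, 0.631, 0.776, 0.0]
ft_force: [-2.3, -0.9, 1.0]
gripper_width: 0.0002
finger_force: 1.3
```

Request:
move_arm:
  increments:
    - [1,0,0.001,0,0,0,0]
    - [1,0,0.001,0,0,0,0]
    - [1,0,0.001,0,0,0,0]
    - [1,0,0.001,0,0,0,0]
    - [1,0,0,0,0,0,0]
    - [1,0,0,0,0,0,0]
    - [1,0,0,0,0,0,0]
    - [1,0,0,0,0,0,0]
    - [1,0,0,0,0,0,0]
    - [1,0,0,0,0,0,0]

```text
t: 7.87
tcp_pos: [0.4961, -0.0679, 0.0358]
tool_rot: [0.0, 0.631, 0.776, 0.0]
ft_force: [-1.2, -0.3, 0.4]
gripper_width: 0.0006
finger_force: 0.3
```

Request:
move_arm:
  increments:
    - [1,0,0.001,0,0,0,0]
    - [1,0,0.001,0,0,0,0]
    - [1,0,0.001,0,0,0,0]
    - [1,0,0,0,0,0,0]
    - [1,0,0,0,0,0,0]
    - [1,0,0,0,0,0,0]
    - [1,0,0,0,0,0,0]
    - [1,0,0,0,0,0,0]
    - [1,0,0,0,0,0,0]
    - [1,0,0,0,0,0,0]

```text
t: 8.7
tcp_pos: [0.4985, -0.0675, 0.0357]
tool_rot: [-0.0, 0.631, 0.776, -0.0]
ft_force: [-3.6, -0.7, 4.4]
gripper_width: 0.0004
finger_force: 2.7
```

Request:
move_arm:
  increments:
    - [1,0,0.001,0,0,0,0]
    - [1,0,0.001,0,0,0,0]
    - [1,0,0,0,0,0,0]
    - [1,0,0,0,0,0,0]
    - [1,0,0,0,0,0,0]
    - [1,0,0,0,0,0,0]
    - [1,0,0,0,0,0,0]
    - [1,0,0,0,0,0,0]
    - [1,0,0,0,0,0,0]
    - [1,0,0,0,0,0,0]

```text
t: 9.53
tcp_pos: [0.4985, -0.0674, 0.0356]
tool_rot: [-0.002, 0.631, 0.776, -0.001]
ft_force: [-9.4, -2.1, 9.5]
gripper_width: 0.0007
finger_force: 5.6
```

The motion stalled with the force rising to about 9 N, so the rack has met the back wall. I'll back off, lift, and cross to the knob's -y side.

Request:
move_arm:
  increments:
    - [1,0,-0.01,0,0,0,0]
    - [1,0,-0.01,0,0,0,0]
    - [1,0,-0.01,0,0,0,0]
    - [1,0,-0.01,0,0,0,0]
    - [1,0,0,-0.02,0,0,0]
    - [1,0,0,-0.02,0,0,0]
    - [1,0,0,-0.02,0,0,0]
    - [1,0,0,-0.02,0,0,0]
    - [1,0,0,-0.02,0,0,0]
    - [1,0,0,-0.02,0,0,0]

```text
t: 10.37
tcp_pos: [0.4611, -0.0752, 0.1566]
tool_rot: [0.0, 0.631, 0.776, 0.0]
ft_force: [-0.0, -0.2, -0.4]
gripper_width: 0.0004
finger_force: 0.0
```

Request:
move_arm:
  increments:
    - [1,-0.021,0.005,0,0,0,0]
    - [1,-0.021,0.005,0,0,0,0]
    - [1,-0.021,0.005,0,0,0,0]
    - [1,-0.021,0.005,0,0,0,0]
    - [1,-0.021,0.005,0,0,0,0]
    - [1,-0.021,0.005,0,0,0,0]
    - [1,-0.021,0.005,0,0,0,0]
    - [1,-0.021,0.005,0,0,0,0]
    - [1,0,0,0,0,0,0]
    - [1,0,0,0,0,0,0]

```text
t: 11.2
tcp_pos: [0.5347, -0.2325, 0.1555]
tool_rot: [0.0, 0.631, 0.776, -0.0]
ft_force: [0.2, -0.3, 0.0]
gripper_width: 0.0005
finger_force: 0.0
```

```bash
python3 - <<'E'
from h import *
s=r.read_state();print(s["tcp_pos"],s["ft_force"])
d=np.array([.572,-.0525]);a=np.radians(11.8);R=np.array([[np.cos(a),-np.sin(a)],[np.sin(a),np.cos(a)]])
print("tcp local",(s["tcp_pos"][:2]-d)@R)
for n in ["side","top"]:
    c=r.camera(n); cv2.imwrite("pics/%s4.png"%n,cv2.resize(c["img"][130:290,180:400,::-1],None,fx=3,fy=3))
    for t in ["lever_knob","rack","rack_front"]:
        for q in r.spot_point(c,t)[:2]:
            p=w(c,q["position"]); print(n,t,round(q["score"],2),p.round(3),((p[:2]-d)@R).round(4))
E
```

```text
[ 0.53474602 -0.2324553   0.15554693] [ 0.22187266 -0.25722422  0.00726401]
tcp local [-0.07326685 -0.16853409]
side lever_knob 0.58 [ 0.505 -0.393  0.002] [-0.1356 -0.3191]
side rack 0.83 [ 0.688 -0.226  0.001] [ 0.0782 -0.1934]
side rack 0.76 [ 0.393 -0.238  0.004] [-0.2133 -0.1445]
side rack_front 0.88 [ 0.388 -0.175  0.034] [-0.2048 -0.0826]
side rack_front 0.82 [ 0.66 -0.17  0.03] [ 0.0621 -0.1333]
top lever_knob 0.61 [ 0.52  -0.178  0.086] [-0.0768 -0.1123]
top rack 0.82 [ 0.578 -0.054  0.006] [ 0.0058 -0.0024]
top rack 0.62 [ 0.689 -0.221 -0.002] [ 0.0802 -0.1887]
top rack_front 0.96 [ 0.657 -0.169  0.027] [ 0.0595 -0.131 ]
top rack_front 0.66 [ 0.518 -0.072  0.033] [-0.0568 -0.0079]
```

View pics/side4.png

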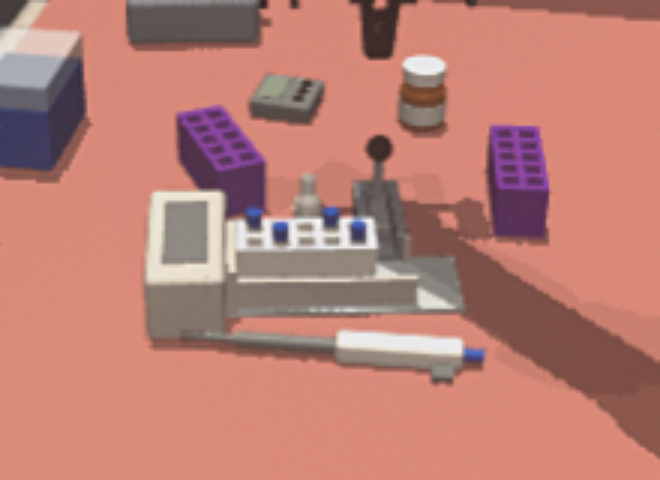

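The rack sits flush at the back wall (far end about x=235 in the crop), and all tubes are standing. The knob is at (379,148) with the fingers on its -y side. Next: lower, then push the lever.

Request:
move_arm:
  increments:
    - [1,0,0,0.011,0,0,0]
    - [1,0,0,0.011,0,0,0]
    - [1,0,0,0.011,0,0,0]
    - [1,0,0,0.011,0,0,0]
    - [1,0,0,0.011,0,0,0]
    - [1,0,0,0.011,0,0,0]
    - [1,0,0,0.011,0,0,0]
    - [1,0,0,0.011,0,0,0]
    - [1,0,0,0,0,0,0]
    - [1,0,0,0,0,0,0]

```text
t: 12.43
tcp_pos: [0.5348, -0.2314, 0.067]
tool_rot: [-0.001, 0.631, 0.776, -0.0]
ft_force: [-0.1, -0.3, 1.5]
gripper_width: 0.0002
finger_force: 0.0
```

Request:
move_arm:
  increments:
    - [1,0.005,0,0,0,0,0]
    - [1,0.005,0,0,0,0,0]
    - [1,0.005,0,0,0,0,0]
    - [1,0.005,0,0,0,0,0]
    - [1,0.005,0,0,0,0,0]
    - [1,0.005,0,0,0,0,0]
    - [1,0.005,0,0,0,0,0]
    - [1,0.005,0,0,0,0,0]
    - [1,0.003,0,0,0,0,0]
    - [1,0.003,0,0,0,0,0]

```text
t: 13.27
tcp_pos: [0.5265, -0.189, 0.0682]
tool_rot: [0.003, 0.631, 0.776, -0.001]
ft_force: [2.5, -7.1, -4.2]
gripper_width: 0.0007
finger_force: 3.7
```

Request:
move_arm:
  increments:
    - [1,0.003,0,0,0,0,0]
    - [1,0.003,0,0,0,0,0]
    - [1,0.003,0,0,0,0,0]
    - [1,0.003,0,0,0,0,0]
    - [1,0.003,0,0,0,0,0]
    - [1,0.003,0,0,0,0,0]
    - [1,0.003,0,0,0,0,0]
    - [1,0.003,0,0,0,0,0]
    - [1,0.003,0,0,0,0,0]
    - [1,0.003,0,0,0,0,0]

```text
t: 14.1
tcp_pos: [0.5202, -0.1597, 0.0679]
tool_rot: [0.002, 0.631, 0.776, -0.001]
ft_force: [2.6, -7.6, -5.6]
gripper_width: 0.0004
finger_force: 3.7
```

Request:
move_arm:
  increments:
    - [1,0.003,0,0,0,0,0]
    - [1,0.003,0,0,0,0,0]
    - [1,0.003,0,0,0,0,0]
    - [1,0.003,0,0,0,0,0]
    - [1,0.003,0,0,0,0,0]
    - [1,0.002,0,0,0,0,0]
    - [1,0.001,0,0,0,0,0]
    - [1,0.001,0,0,0,0,0]
    - [1,0,0,0,0,0,0]
    - [1,0,0,0,0,0,0]

```text
t: 14.93
tcp_pos: [0.5163, -0.1409, 0.0679]
tool_rot: [0.002, 0.631, 0.776, -0.001]
ft_force: [1.9, -7.6, -4.4]
gripper_width: 0.0007
finger_force: 3.6
```

Request:
move_arm:
  increments:
    - [1,0.001,0,0,0,0,0]
    - [1,0.001,0,0,0,0,0]
    - [1,0.001,0,0,0,0,0]
    - [1,0,0,0,0,0,0]
    - [1,0,0,0,0,0,0]
    - [1,0,0,0,0,0,0]
    - [1,0,0,0,0,0,0]
    - [1,0,0,0,0,0,0]
    - [1,0,0,0,0,0,0]
    - [1,0,0,0,0,0,0]

```text
t: 15.77
tcp_pos: [0.5162, -0.1406, 0.0681]
tool_rot: [0.004, 0.632, 0.775, -0.002]
ft_force: [4.0, -13.6, -8.8]
gripper_width: 0.0005
finger_force: 6.8
```

It stalled at 14 N with the TCP at local y ≈ -75 mm, which is the hard stop. I'll back away and check.

Request:
move_arm:
  increments:
    - [1,-0.01,0,0,0,0,0]
    - [1,-0.01,0,0,0,0,0]
    - [1,-0.01,0,0,0,0,0]
    - [1,-0.01,0,0,0,0,0]
    - [1,-0.01,0,0,0,0,0]
    - [1,-0.01,0,0,0,0,0]
    - [1,-0.01,0,-0.02,0,0,0]
    - [1,-0.01,0,-0.025,0,0,0]
    - [1,-0.01,0,-0.03,0,0,0]
    - [1,-0.01,0,-0.03,0,0,0]

```text
t: 16.6
tcp_pos: [0.5351, -0.2343, 0.1737]
tool_rot: [-0.001, 0.631, 0.776, -0.0]
ft_force: [0.5, -0.2, -0.8]
gripper_width: 0.0009
finger_force: 0.0
```

Request:
move_arm:
  increments:
    - [1,-0.02,0,-0.02,0,0,0]
    - [1,-0.02,0,-0.02,0,0,0]
    - [1,-0.02,0,-0.02,0,0,0]
    - [1,-0.02,0,0,0,0,0]
    - [1,-0.02,0,0,0,0,0]
    - [1,0,0,0,0,0,0]
    - [1,0,0,0,0,0,0]
    - [1,0,0,0,0,0,0]
    - [1,0,0,0,0,0,0]
    - [1,0,0,0,0,0,0]

```text
t: 17.43
tcp_pos: [0.5562, -0.33, 0.2326]
tool_rot: [-0.0, 0.63, 0.777, 0.0]
ft_force: [-0.4, -0.7, -0.1]
gripper_width: 0.0006
finger_force: 0.0
```

```bash
python3 - <<'E'
from h import *
d=np.array([.572,-.0525]);a=np.radians(11.8);R=np.array([[np.cos(a),-np.sin(a)],[np.sin(a),np.cos(a)]])
for n in ["top","side"]:
    c=r.camera(n); cv2.imwrite("pics/%s5.png"%n,cv2.resize(c["img"][130:290,180:400,::-1],None,fx=3,fy=3))
    for t in ["lever_knob","rack"]:
        for q in r.spot_point(c,t)[:2]:
            p=w(c,q["position"]); print(n,t,round(q["score"],2),p.round(3),((p[:2]-d)@R).round(4))
E
```

```text
top lever_knob 0.56 [ 0.508 -0.116  0.083] [-0.076  -0.0489]
top rack 0.83 [ 0.578 -0.054  0.007] [ 0.0059 -0.0023]
top rack 0.79 [ 0.388 -0.243 -0.001] [-0.2187 -0.1494]
side lever_knob 0.44 [ 0.515 -0.121  0.086] [-0.0699 -0.0557]
side rack 0.95 [ 0.391 -0.239  0.001] [-0.2155 -0.1457]
side rack 0.81 [ 0.579 -0.055  0.01 ] [ 0.0061 -0.0039]
```

View pics/side5.png

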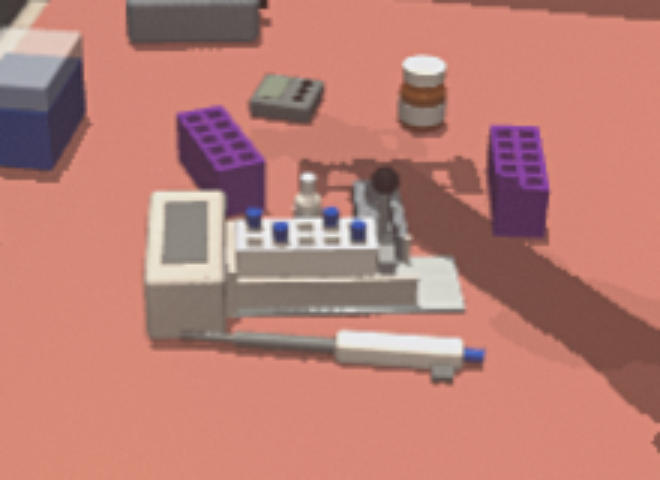

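View pics/top5.png

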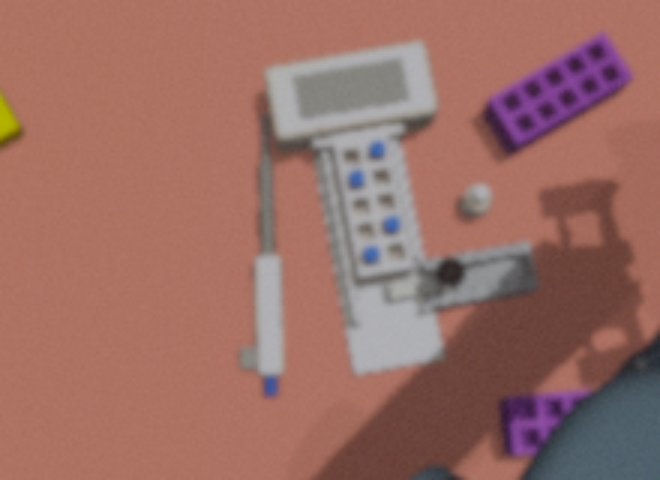

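The rack is home, with its far end at the back wall and all tubes standing. The bolt stands across its front (about (400,290) in the top crop). The knob is at local y ≈ -52 mm, its second stop, and the bystanders haven't moved. Handing in.

```bash
python3 -c "
from bench import r
print(r.job_done())"
```

```text
the job is handed in; nothing more can be done
None
```

The rack is pushed home against the back wall, the lever is at its second stop with the bolt across the rack's front, the arm is clear, and the job was handed in after about 17.5 s; the judge's verdict was not shown.

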